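# Unclip the punch holder and put the steel punch on the balance

### The job

Pull the spring clip sideways out of the cross-drilled stud on the blue punch holder and leave the clip lying in the holder's own side tray. Then slide the cover with the red bar fully open, lift the steel punch out of its pocket and stand it upright on the round pan of the white balance without dropping it. Leave the brass and orange plugs in their pockets and do not disturb the other things on the bench.

Things in the scene. Friction and masses are not known exactly. Their poses are not given: they have to be found in the camera images.
- holder: Blue punch holder, fixed on the bench. Origin on the bench under the centre of its pocket box; x = the way the cover opens, y = towards the side tray and the way the clip pulls out, z up. Box: x -54..54, y -68..68 mm, wall tops at 53 mm, inside x -48..48, y -62..62. The side tray adjoins the box on +y, the stud stands between.
- pockets (a point): Centre of the top of the black pocket plate inside the box (holder 0, 0, 24 mm). Three 24 mm square pockets, 14 mm deep, at y = -42, 0 and 42 mm from here. One holds the steel punch, the others a brass and an orange plug of its size; their tops are at 50 mm above the bench.
- tray (a point): Centre of the side tray's floor (holder 0, 158, 52 mm). Floor spans 100 mm (x) by 180 mm (y: 68..248); lips 4 mm thick stand 6 mm above it on the long sides and the outer end. A finger slot 44 mm wide (x -22..22) and 12 mm deep runs along the middle, y 96..236 of the holder, under the loop; the loop rides on the black strips beside it.
- stud (a point): Centre of the cross hole of the upright steel stud (holder 0, 80, 66 mm; axes as the holder). Stud 16 mm across, top at 86 mm above the bench. The hole runs along the holder's y.
- clip_loop (a point): Centre of the loop of the steel spring clip (loose, 42 g), at the start at holder (0, 125, 66) mm or up to 3 mm lower, 14 mm above the tray. Loop flat and level, 45 mm inside, 55 outside, wire 5 mm: a shut fingertip fits down into it. Pulls out along holder +y: about 4 to 8 N over the first 10 mm, then loose; the leg is out after 45 mm and the clip drops 10 mm onto the tray.
- clip_tip (a point): Free end of the clip's straight leg, 81 mm from the loop centre; at the start 36 mm beyond the stud's axis. The leg runs from the loop through the stud and between two dark lugs on the cover, so the cover cannot slide. A second, sprung leg on the +x side hugs the stud.
- cover (a joint): Travel of the aluminium cover plate (108 x 132 x 5 mm, top at 58 mm) along holder +x: 0 shut, 0.100 m fully open. It stays where it is left, about 2 N of friction.
- cover_bar (a point): Centre of the red bar that stands on the cover near its -x edge: 12 mm (x) by 46 mm (y) by 16 mm high (58 to 74 mm above the bench). Moves with the cover. Push it from its -x side, or pinch it.
- punch_mid (a point): Centre (half-way up) of the steel punch, a loose plain cylinder 22 mm in diameter and 40 mm high, about 0.12 kg, bright steel, standing in one of the three pockets; its z axis is its length. In its pocket the top 26 mm stand clear of the pocket plate.
- brass_plug_mid (a point): Centre of the brass plug, same size as the punch, in another pocket.
- orange_plug_mid (a point): Centre of the orange plastic plug, same size, in the third pocket.
- balance: White laboratory balance, fixed; origin on the bench under the centre of its pan. Case 235 mm (x -143 to 92) by 165 mm (y), top at 56 mm.
- pan (a point): Centre of the top face of the balance's round pan, 70 mm above the bench; pan 120 mm in diameter, flat.
- jar: Amber glass jar, 64 mm across, 85 mm high, origin under it. Bystander.
- mortar: White ceramic bowl, 90 mm across, 50 mm high. Bystander.
- driver: Screwdriver lying on the bench. Bystander.
- check_weight: Brass check weight with a knob, 34 mm across, 40 mm high. Bystander.
- wrench: Steel wrench, 150 mm long, lying at the back. Bystander.
- die_sleeve: Steel die sleeve (thick ring), 52 mm across, 45 mm high. Bystander.
- sample_tin: Flat aluminium tin, 56 mm across, 22 mm high. Bystander.

How it is judged:
On the way, in this order (a step that is already met when the one before it is completed fails the run):
1. the clip's leg is out of the stud (y of clip_tip in the frame of holder above 0.09 m), for 0.1 s.
2. the cover is slid open (value of joint cover above 0.085 m), for 0.1 s.
3. the steel punch is lifted clear of the holder (z of punch_mid in the frame of holder above 0.075 m), for 0.05 s.
At the end, for the whole second after the job is handed in: The clip lies at rest in the side tray, its leg out of the stud and both ends within 12 mm of the tray floor; the cover is open by over 85 of its 100 mm; the steel punch stands upright (within 4.5 degrees), at rest, on the balance pan, its axis within 47 mm of the pan centre (y of clip_tip in the frame of holder above 0.09 m and y of clip_loop in the frame of holder below 0.25 m and x of clip_loop in the frame of holder between -0.05 and 0.05 m and z of clip_loop in the frame of holder between 0.045 and 0.064 m and z of clip_tip in the frame of holder below 0.064 m and value of joint cover above 0.085 m and horizontal distance between punch_mid and pan below 0.047 m and angle between punch_mid's own z axis and vertical below 0.08 rad and z of punch_mid in the frame of pan between 0.015 and 0.024 m and linear speed of each of punch, clip below 0.02 m/s); the robot touches nothing.
It fails at once if the punch is dropped (falls free at over 0.5 m/s) (contact force between the fingers and punch below 0.1 N and linear speed of punch above 0.5 m/s).
It fails at once if the brass or the orange plug is taken out or shoved (distance of any of brass_plug_mid, orange_plug_mid from where it was at the start of the episode above 0.015 m).
It fails at once if a bystander is disturbed (moved over 30 mm) (distance of any of jar, mortar, driver, check_weight, wrench, die_sleeve, sample_tin from where it was at the start of the episode above 0.03 m).
It also fails if it takes over 54 s, if anything falls off the work surface, if the arm or the gripper's body presses on something with over 40 N, if the wrist force passes 120 N, or if a joint passes its speed limit or range.

### The arm

A 6-joint arm with a two-finger parallel gripper is mounted at the origin on the work surface. World frame = base frame: x ahead of the robot, y to its left, z up, the work surface at z = 0. Lengths are in m, angles in rad, forces in N, time in s.
With the tool pointing down it reaches from about 0.35 to 0.725 m from the base axis. Payload 4.3 kg.
Tool frame: the origin (TCP) lies midway between the tips of the shut fingers; the grasp point (between the pads) lies 19 mm behind it; z points along the fingers, y is the line along which they close (so a half turn about z gives the same grasp; the last joint's range is limited). The gripper opens to 85 mm and grips with 20 to 120 N. Pads are 22 mm wide; open, the fingers measure 114 mm over their backs; the gripper's body (76 mm by 85 mm) begins 54 mm behind the grasp point. The pads swing forward as they close: fully open they stand 13 mm farther back than shut.
Start: joints at [1.11, 0.377, 0.081, 1.274, 0, 1.46], TCP at [0.198, 0.54, 0.231] pointing down, gripper open.
Joint ranges: [-2.72, 2.72], [-0.84, 1.66], [-1.02, 1.22], [-1.77, 2.12], [-1.37, 1.28], [-3.14, 3.14]. Speed limits (rad/s): [2.57, 2.57, 3.14, 3.14, 3.14, 3.14].

### API

Orientations are given as a rotation vector (axis times angle).
In Python, from cell import * gives the robot as it stands. Calls block until the motion is done:
- goto(position, orientation): joint-space move of the TCP to a pose.
- line_to(position, frame=None, vel=0.15, guard=None): straight line of the TCP; frame=None keeps the orientation; vel is the mean speed in m/s. With guard (N) it stops when the force on the tool has changed by that much, and returns True; else False.
- movej(angles): joint-space move.
- move_gripper(opening, f_grip=None): opening from 0.0 (shut) to 1.0 (fully open); f_grip is the grip in N (None keeps the last); returns when the fingers have stopped.
- dwell(seconds).
- inverse_kinematics(position, orientation): joint angles nearest the present ones, or None.
- observe(): the state.
- capture(name): name is "scene" or "side" or "wrist"; returns a dict with "color" (384x512x3 uint8, red, green, blue), "camera_matrix" (3x3 intrinsics, pixels), "rvec" (rotation vector, rad) and "tvec" (3), from world to camera coordinates, as OpenCV has them. Camera axes: x right, y down, z forward; pixel columns grow to the right and rows downward; lengths in m; the calibration is good to about 2 mm. The wrist camera is an equidistant fisheye: a pixel r from the principal point sees the ray r / f radians off the axis. A picture is of the moment at which its call begins. There is no depth.
A pose or a line that the arm cannot do raises PlanningError and nothing moves.
- job_done(): hands the job in; it is judged then, once.
Trained networks look in a picture, given as the dict that the camera call returned (one of the last four; its "shot" number tells which), for a name from the list of things; names that differ only in an ending like _2 or _b are one class to them, and where a whole thing is asked for, a point or a joint stands for the part that bears it (a point fixed in the world has none). Each returns a list of dicts, best first, with "conf" (0 to 1); they miss things now and then, are a little off and sometimes report something else, mostly with a low value. They report only what shows in the picture. A call takes as long as a camera call.
- cut_out(picture, thing): "pixels" (384x512 bool, what is visible of it).
- mark_of(picture, thing): "point" ([x, y, z] in m, in the coordinates of the camera as it stood for that picture, good to about 4 mm: a listed point, or the origin of a listed thing).
The state is a dict: "time_s": time; "joint_positions": joint angles; "joint_velocities": joint speeds; "joint_efforts": joint torques, N m; "position": TCP position; "tool_rot": TCP orientation; "wrist_force": force on the tool from outside, world axes, zero at the start; "torque": the same for the moment, N m; "grip_width": opening from 0.0 (shut) to 1.0 (fully open); "gripper_force": force on a finger pad.
Only numpy, scipy, OpenCV 4.12 (cv2) and the standard library are available. Lean on these libraries where they do the work, as an engineer would, in place of code of your own. Each camera call takes 0.05 s, during which the arm holds its last target. There are 200 camera calls.

## Working session

There is one attempt and no reset: what is moved stays moved. The work goes in short steps, each a Python script; the robot and the scene stay as the last script left them, time stands still between calls to the robot, and variables do not carry over. Pictures are saved under pics/ and viewed, at most 10 in all, crops included, and the job is handed in when it is done.

```bash
mkdir -p pics; ls; cat > h.py <<'E'
from cell import *
import numpy as np, cv2
from scipy.spatial.transform import Rotation as R
def save(p,n): cv2.imwrite(f'pics/{n}.png',cv2.cvtColor(p['color'],cv2.COLOR_RGB2BGR))
def cam2w(p,X):
    Rm=cv2.Rodrigues(np.array(p['rvec'],float))[0]; return Rm.T@(np.array(X)-np.array(p['tvec']).ravel())
def marks(p,names):
    o={}
    for n in names:
        r=mark_of(p,n)
        if r: o[n]=(np.round(cam2w(p,r[0]['point']),4),round(r[0]['conf'],2))
    return o
E
python3 - <<'E'
from h import *
N=['holder','pockets','tray','stud','clip_loop','clip_tip','cover_bar','punch_mid','balance','pan','jar','mortar','driver','check_weight','wrench','die_sleeve','sample_tin']
for c in ('scene','side'):
    p=capture(c); save(p,c+'0'); print(c)
    for k,v in marks(p,N).items(): print(k,*v)
s=observe(); print(s['time_s'],s['position'],s['tool_rot'],s['grip_width'])
E
```

```text
pics
scene
holder [ 0.5549 -0.0657  0.0022] 0.79
pockets [ 0.5582 -0.0604  0.026 ] 0.78
tray [0.5906 0.084  0.0512] 0.76
stud [0.5736 0.0144 0.0618] 0.78
clip_loop [0.5876 0.0567 0.0641] 0.47
clip_tip [ 0.5111 -0.0542  0.0663] 0.6
cover_bar [ 0.5141 -0.053   0.065 ] 0.66
punch_mid [ 0.7021 -0.268   0.0019] 0.66
balance [ 0.4973 -0.3353  0.0013] 0.85
pan [0.5882 0.0587 0.0621] 0.72
jar [0.545  0.4291 0.0018] 0.86
mortar [ 0.3917  0.4285 -0.0012] 0.9
driver [0.574  0.0158 0.0653] 0.47
check_weight [ 0.5568 -0.5072 -0.0016] 0.7
wrench [ 0.8017  0.1384 -0.0068] 0.52
die_sleeve [ 0.7273  0.3459 -0.0025] 0.81
side
holder [ 5.521e-01 -6.460e-02  5.000e-04] 0.66
pockets [ 0.5518 -0.0652  0.016 ] 0.86
tray [0.5891 0.091  0.0488] 0.55
stud [0.5704 0.0133 0.0654] 0.95
clip_tip [ 0.5655 -0.023   0.0689] 0.55
cover_bar [ 0.5103 -0.0513  0.0649] 0.76
balance [ 0.5032 -0.3386 -0.0031] 0.91
pan [ 0.5004 -0.3417  0.0682] 0.95
jar [ 0.546   0.4285 -0.0043] 0.52
mortar [ 0.3864  0.4319 -0.0011] 0.8
driver [ 4.466e-01  2.994e-01 -2.000e-04] 0.64
check_weight [ 0.5568 -0.5045  0.0006] 0.78
wrench [ 7.941e-01  1.399e-01 -6.000e-04] 0.54
die_sleeve [0.7188 0.3463 0.0011] 0.44
sample_tin [ 0.6971 -0.2607 -0.0017] 0.61
1.8 [0.19762426 0.54001805 0.23132741] [-5.48290962e-01 -3.09337414e+00 -1.76496887e-04] 1.0023177286760756
```

View pics/scene0.png

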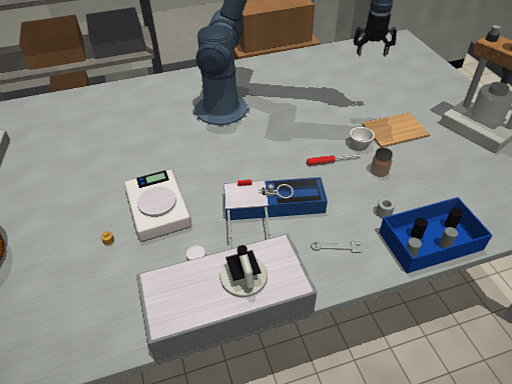

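View pics/side0.png

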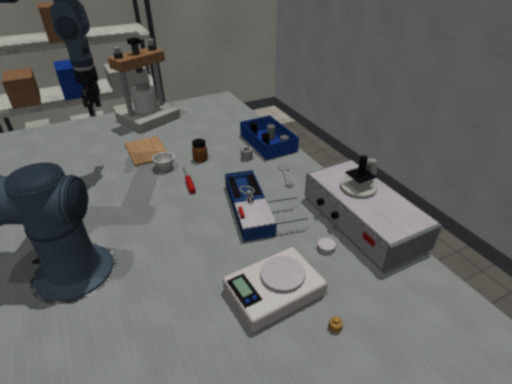

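```bash
cat >> h.py <<'E'
def rv(alpha):  # tool down, tool y at angle alpha (rad)
    f=(alpha+np.pi/2)/2; return np.pi*np.array([np.cos(f),np.sin(f),0])
def best(pos,alpha):
    c=[]
    for a in (alpha,alpha+np.pi):
        q=inverse_kinematics(pos,rv(a))
        if q is not None: c.append((abs(q[5]),a))
    return min(c)[1]
E
python3 - <<'E'
from h import *
th=-0.236
a=best([0.57,0.0,0.26],th); print(a)
goto([0.57,0.0,0.27],rv(a))
move_gripper(0)
p=capture('wrist'); save(p,'w1')
for k,v in marks(p,['holder','tray','stud','clip_loop','clip_tip','cover_bar','pan']).items(): print(k,*v)
C=cam2w(p,[0,0,0]); print('cam',C,p['camera_matrix'][0],p['camera_matrix'][1])
s=observe(); print(s['time_s'],s['position'],s['joint_positions'])
E
```

```text
2.9055926535897934
holder [ 0.5526 -0.0673 -0.0025] 0.93
tray [0.5871 0.0918 0.0513] 0.93
stud [0.5724 0.0137 0.0675] 0.68
clip_loop [0.5833 0.0571 0.0569] 0.74
clip_tip [ 0.5653 -0.0171  0.0677] 0.55
cover_bar [ 0.5085 -0.0536  0.0654] 0.61
pan [ 0.5523 -0.0633 -0.0029] 0.39
cam [ 0.55211847 -0.07426172  0.41111496] [297.31863964   0.         260.11782663] [  0.         297.31863964 191.52989507]
5.4333 [ 5.70025079e-01 -1.28400659e-05  2.70009634e-01] [-1.11288981e-01  3.61667021e-01  1.57460517e-01  1.36653128e+00
 -1.96894326e-05 -1.44608790e+00]
```

View pics/w1.png

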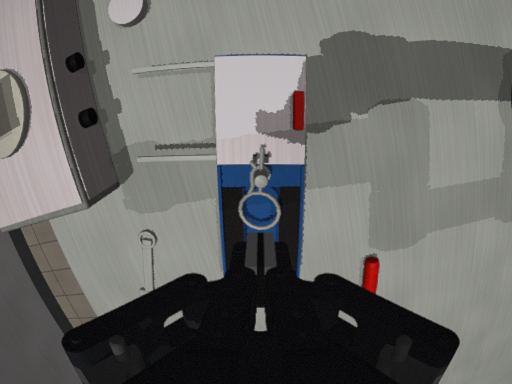

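```bash
cat >> h.py <<'E'
def pix(p,u,v,z,fish=True):
    K=np.array(p['camera_matrix']); x=(np.array([u,v])-K[:2,2])/[K[0,0],K[1,1]]
    if fish:
        r=np.linalg.norm(x); d=np.append(x/r*np.sin(r),np.cos(r))
    else: d=np.append(x,1)
    Rm=cv2.Rodrigues(np.array(p['rvec'],float))[0]; c=-Rm.T@np.array(p['tvec']).ravel(); d=Rm.T@d
    return c+d*(z-c[2])/d[2]
E
python3 - <<'E'
from h import *
p=capture('wrist')
for n,u,v,z in [('loop',260,211,.065),('stud',260.5,180,.086),('bar',299,110,.074),('c00',215,56,.058),('c10',306,56,.058),('c01',214.5,164,.058),('c11',305,164,.058)]: print(n,pix(p,u,v,z))
for n in ['stud','clip_loop']:
    m=cut_out(p,n)
    if m:
        v,u=np.nonzero(m[0]['pixels']); print(n,m[0]['conf'],len(u),(u.min()+u.max())/2,(v.min()+v.max())/2,u.mean(),v.mean(),u.min(),u.max(),v.min(),v.max())
E
```

```text
loop [0.58321056 0.05503305 0.065     ]
stud [0.57199712 0.01082903 0.086     ]
bar [ 0.51142704 -0.05561022  0.074     ]
c00 [ 0.59014363 -0.14121989  0.058     ]
c10 [ 0.48664856 -0.11639199  0.058     ]
c01 [ 0.62358495 -0.0147919   0.058     ]
c11 [0.51610605 0.01106177 0.058     ]
stud 0.85 17235 219.5 162.5 255.77615317667536 145.07943138961414 132 307 53 272
clip_loop 0.88 659 259.5 188.5 259.17602427921094 195.48103186646435 239 280 148 229
```

```bash
cat >> h.py <<'E'
TH=-0.238; O=np.array([0.554,-0.0655]); A=TH+np.pi
ex=np.array([np.cos(TH),np.sin(TH)]); ey=np.array([-ex[1],ex[0]])
def H(x,y,z): return np.append(O+x*ex+y*ey,z)
def toH(P): d=np.array(P[:2])-O; return np.round([d@ex,d@ey,P[2]],4)
E
python3 - <<'E'
from h import *
goto(H(0,125,.27)*0+H(0,.125,.12),rv(A))
print(line_to(H(0,.125,.051),vel=.06,guard=6), toH(observe()['position']))
s=observe()
if s['position'][2]<.055:
    f0=np.array(s['wrist_force'])
    print(line_to(H(0,.150,.051),vel=.05,guard=25), toH(observe()['position']), (np.array(observe()['wrist_force'])-f0).round(1))
    print(line_to(H(0,.187,.051),vel=.08,guard=25), toH(observe()['position']), (np.array(observe()['wrist_force'])-f0).round(1))
p=capture('wrist'); save(p,'w2')
for k,v in marks(p,['clip_loop','clip_tip']).items(): print(k,toH(v[0]),v)
print(observe()['time_s'])
E
```

```text
False [0.0005 0.1251 0.0515]
False [-1.000e-04  1.508e-01  5.100e-02] [-0.3 -0.2 -0.8]
False [-1.000e-04  1.875e-01  5.100e-02] [ 0.5 -0.5 -0.2]
clip_tip [-0.0012  0.1016  0.0509] (array([0.5768, 0.0335, 0.0509]), 0.67)
8.9833
```

View pics/w2.png

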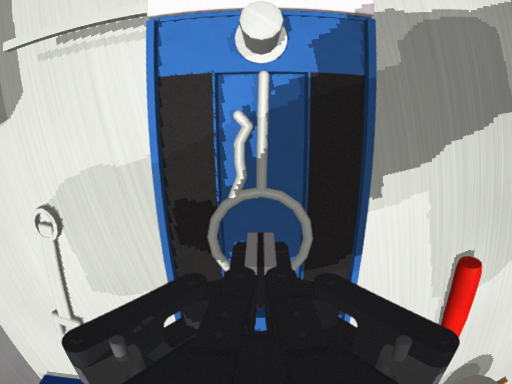

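```bash
python3 - <<'E'
from h import *
line_to(H(0,.181,.051),vel=.08); line_to(H(0,.181,.12),vel=.15)
goto(H(-.088,.0,.12),rv(A))
print(line_to(H(-.088,.0,.064),vel=.1,guard=8))
print(line_to(H(-.06,.0,.064),vel=.1,guard=15))
print(line_to(H(.045,.0,.064),vel=.08,guard=14), toH(observe()['position']))
print(toH(observe()['position']),observe()['wrist_force'])
line_to(H(.02,.0,.064),vel=.1)
line_to(H(-.01,.0,.17),vel=.2)
p=capture('wrist'); save(p,'w3')
for k,v in marks(p,['clip_loop','clip_tip','cover_bar','punch_mid','brass_plug_mid','orange_plug_mid','holder','stud']).items(): print(k,toH(v[0]),v)
print(observe()['time_s'])
E
```

```text
False
False
True [0.0373 0.0006 0.0631]
[0.0373 0.0006 0.0631] [-2.53299996 -0.29285944  2.88763891]
clip_loop [-0.0012  0.183   0.0489] (array([0.596 , 0.1126, 0.0489]), 0.47)
cover_bar [ 0.0562 -0.0009  0.0635] (array([ 0.6084, -0.0796,  0.0635]), 0.78)
punch_mid [0.0017 0.0404 0.0287] (array([ 0.5652, -0.0266,  0.0287]), 0.95)
brass_plug_mid [-0.0008 -0.0434  0.0277] (array([ 0.543 , -0.1075,  0.0277]), 0.95)
orange_plug_mid [0.0006 0.0036 0.026 ] (array([ 0.5554, -0.0621,  0.026 ]), 0.94)
holder [-0.0031 -0.002  -0.0023] (array([ 0.5505, -0.0667, -0.0023]), 0.82)
14.4333
```

View pics/w3.png

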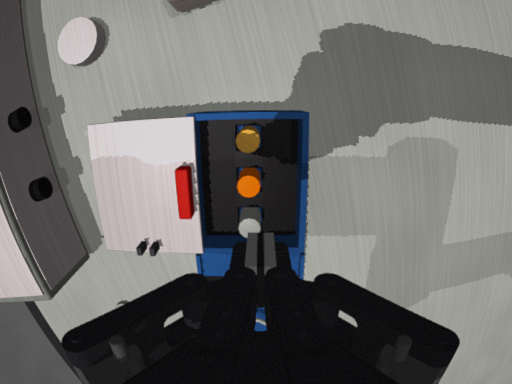

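```bash
python3 - <<'E'
from h import *
p=capture('wrist'); print('pix',toH(pix(p,250,228,.05)))
x,y=.001,.042
move_gripper(0.42)
line_to(H(x,y,.10),vel=.15)
print(line_to(H(x,y,.030),vel=.05,guard=5), toH(observe()['position']))
s=observe()
if s['position'][2]<.034:
    move_gripper(0,f_grip=40); s=observe(); print('grip',s['grip_width'],s['gripper_force'],s['wrist_force'])
    zg=s['position'][2]
    line_to(H(x,y,.14),vel=.1)
    s=observe(); print('grip',s['grip_width'],s['gripper_force'])
    p=capture('side'); save(p,'s4'); print(marks(p,['punch_mid','pan','balance']))
    p=capture('wrist'); save(p,'w4'); print(marks(p,['punch_mid','pan']))
    open('zg','w').write(str(zg))
print(observe()['time_s'],observe()['position'])
E
```

```text
pix [-0.0016  0.0415  0.05  ]
False [0.0014 0.042  0.0304]
grip 0.24280378790239207 39.08577561378479 [-1.16725856 -0.82369824  2.59094427]
grip 0.24113025327713186 39.10413980484009
{'punch_mid': (array([ 0.5599, -0.0235,  0.1401]), 0.38), 'pan': (array([ 0.5018, -0.34  ,  0.0669]), 0.71), 'balance': (array([ 0.5016, -0.3381, -0.0021]), 0.61)}
{'punch_mid': (array([ 0.5651, -0.0265,  0.139 ]), 0.72)}
19.0333 [ 0.56469122 -0.02489884  0.13972006]
```

View pics/w4.png

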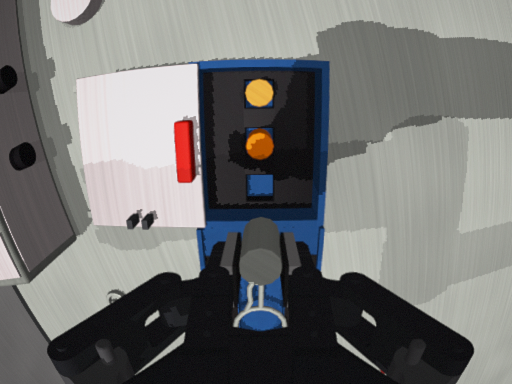

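```bash
python3 - <<'E'
from h import *
zg=float(open('zg').read()); P=np.array([.501,-.339])
a=A if inverse_kinematics([*P,.16],rv(A)) is not None else TH
line_to([*observe()['position'][:2],.17],vel=.15)
goto([*P,.17],rv(a))
line_to([*P,zg+.072],vel=.1)
print('touch',line_to([*P,zg+.056],vel=.02,guard=2.5),observe()['position'][2]-zg)
s=observe(); print(s['grip_width'],s['gripper_force'],s['wrist_force'])
p=capture('side'); save(p,'s5'); print(marks(p,['punch_mid','pan']),s['time_s'])
E
```

```text
touch True 0.05994592225548061
0.2380484461975306 39.7649610042572 [ 0.01730124 -0.629441    4.22283316]
{'punch_mid': (array([ 0.495 , -0.3348,  0.092 ]), 0.42), 'pan': (array([ 0.5016, -0.3407,  0.0695]), 0.86)} 22.0333
```

```bash
python3 -c "
import cv2;i=cv2.imread('pics/s5.png')[200:350,180:380];cv2.imwrite('pics/s5c.png',cv2.resize(i,None,fx=4,fy=4))"
```

```text
(no output)
```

View pics/s5c.png

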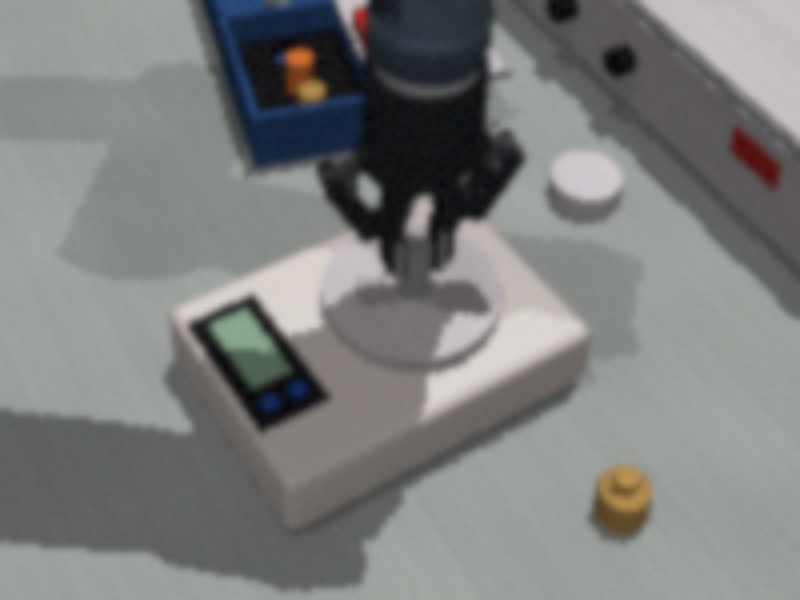

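The crop shows the punch (410,265) in the fingers, resting upright near the middle of the pan (410,290). The touch came at the expected 60 mm. Next I release it.

```bash
python3 - <<'E'
from h import *
move_gripper(0.45)
p0=observe()['position']
line_to([*p0[:2],.22],vel=.1)
dwell(.5)
for c in ('side','wrist'):
    p=capture(c); save(p,c+'6')
    for k,v in marks(p,['punch_mid','pan','clip_loop','clip_tip','cover_bar']).items(): print(c,k,toH(v[0]),*v)
print(observe()['time_s'])
a=cv2.imread('pics/side6.png')[160:350,180:380]; b=cv2.imread('pics/wrist6.png')
cv2.imwrite('pics/m6.png',np.hstack([cv2.resize(a,(400,384)),b[:,56:456]]))
E
```

```text
side punch_mid [ 0.0064 -0.2759  0.0921] [ 0.4952 -0.3351  0.0921] 0.46
side pan [ 0.014  -0.2806  0.0696] [ 0.5014 -0.3415  0.0696] 0.74
side clip_loop [-0.1214  0.4787 -0.0025] [ 0.5489  0.4283 -0.0025] 0.7
side clip_tip [-0.0004  0.0986  0.0532] [0.5769 0.0304 0.0532] 0.51
side cover_bar [ 0.0108 -0.2786  0.0692] [ 0.4988 -0.3388  0.0692] 0.73
wrist punch_mid [ 0.0133 -0.2772  0.0865] [ 0.5016 -0.338   0.0865] 0.92
wrist pan [ 0.0106 -0.2784  0.0673] [ 0.4987 -0.3386  0.0673] 0.61
25.0583
```

View pics/m6.png

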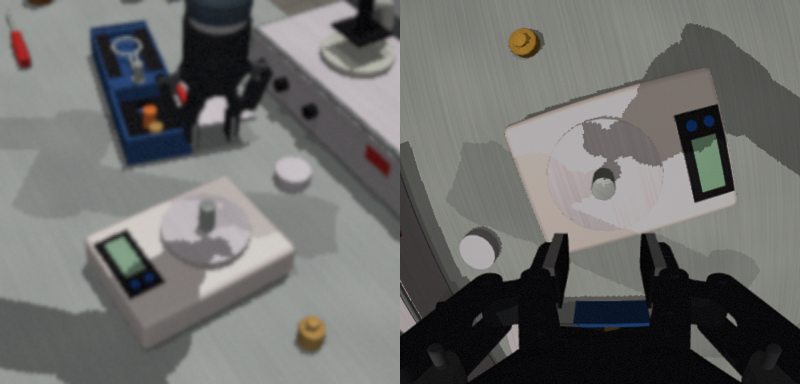

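The punch stands upright at the pan centre (left 207,213; right 603,185), the clip lies in the tray (130,50), and the cover is open.

```bash
python3 -c "
from cell import *
print(job_done())"
```

```text
the job is handed in; nothing more can be done
None
```

I handed the job in at about 25 s: the clip lies in the side tray, the cover is fully open, and the steel punch stands upright near the pan centre; the plugs are in their pockets and I saw no bystander moved, but the judge's verdict was not returned.

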